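# Zero the kitchen scale with the stylus

## Task

Zero the kitchen scale: take the stylus from its wooden stand and, with its thin nose, press the button in the round well fully down and hold it there for about a second. Do not press the button in the square well, nor touch the scale with the gripper itself. Then put the stylus back upright in the hole of its stand, seated on its collar, and let go.

Things in the scene. Friction and masses are not known exactly. Their poses are not given: they have to be found in the camera images.
- stylus: Press stylus, loose, 122 mm tall, about 60 g, standing upright in the stand at the start. Origin at the tip of its steel nose, z axis up along its round body. From the tip: nose 8 mm diameter to 36 mm, flat round black collar 46 mm diameter from 36 to 42 mm, straight round black handle 16 mm diameter from 42 to 122 mm (grip it here).
- stand: Wooden block 70 x 70 mm, 42 mm high, fixed to the worktop. Origin at the centre of its underside, z up. One upright hole in the middle of its top, 27 mm diameter, 38 mm deep. The stylus hangs in it with its collar flat on the block's top, its tip then 6 mm above the stand's origin.
- scale: White kitchen scale 190 x 190 mm, fixed to the worktop. Origin at the centre of its underside, z up, -x to its front (facing the robot), +y to its left. Front console: top 42 mm above the origin, dark display in the middle (top 43.5 mm), a well with a grey button on either side. Steel weighing plate behind it (from x = -29 mm), top at 48 mm.
- zero_button (a joint): Travel in m of the zero button, the round one (25 mm diameter, round well 29 mm across): 0 up, 0.006 fully down at a hard stop; a spring returns it, 2 N to start and 5 N fully down. In the scale's frame it lies at x = -65 mm, y = +60 mm, its top at z = 32 mm when up, 10 mm below the console's top.
- unit_button (a joint): Travel in m of the unit button, the wrong one: square (25 mm, square well 29 mm across), at x = -65 mm, y = -60 mm in the scale's frame; same heights, spring and travel. Must not be pressed.
Not all that is in view belongs to the job. What is shaped like the stylus but orange is not meant.

How it is judged:
By the outcome, as a careful person would: the job done as asked, in the order asked, and still so for the second after the job is handed in, with the robot touching nothing.
It also fails if it takes over 54 s, if anything falls off the work surface, if the arm or the gripper's body presses on something with over 40 N, if the wrist force passes 120 N, or if a joint passes its speed limit or range.

## Robot

A 7-joint arm with a two-finger parallel gripper is mounted at the origin on a cart in front of the work surface, level with it; the furniture and walls round the work are solid. World frame = base frame: x ahead of the robot, y to its left, z up, the work surface at z = 0. Lengths are in m, angles in rad, forces in N, time in s.
With the tool pointing down it reaches from about 0.4 to 0.925 m from the base axis. Payload 5.6 kg.
Tool frame: the origin (TCP) lies between the finger pads; the fingertips stand 25 mm ahead of it and the grasp point (between the pads) lies 6 mm ahead of it; z points along the fingers, y is the line along which they close (so a half turn about z gives the same grasp; the last joint's range is limited). The gripper opens to 85 mm and grips with 20 to 120 N. Pads are 22 mm wide; open, the fingers measure 114 mm over their backs; the gripper's body (76 mm by 85 mm) begins 54 mm behind the grasp point. The pads swing forward as they close: fully open they stand 13 mm farther back than shut.
Start: joints at [-1.31, 0.468, -0.012, 1.603, 0.006, 1.071, -0.056], TCP at [0.194, 0.62, 0.256] pointing down, gripper open.
Joint ranges: [-2.53, 2.53], [-0.31, 2.02], [-1.57, 1.55], [0.28, 2.44], [-1.29, 4.43], [0.15, 1.84], [-2.92, 2.92]. Speed limits (rad/s): [2.57, 2.57, 3.14, 3.14, 3.14, 3.14, 3.14].

## Interface

Orientations are given as a unit quaternion [x, y, z, w].
In Python, from station import r, snapshot, get_calibration, boxes_of gives the robot as it stands.
- The arm moves only by the shell command python3 -m inch 'ROWS' [OPENING] [FORCE]. ROWS is JSON, a list of rows, each a list of 6 numbers: the shift along the tool's x, y, z in m, then the turn, a rotation vector about the tool's x, y, z in degrees. A call has 1 to 12 rows; each row is the pose to reach, as a shift and turn from the pose commanded when the call began, along the tool's axes at that moment; what a row does not reach only later rows make up. A row lasts 1/12 s, in which the tool goes at most 41.7 mm and 7.16 degrees, less where a joint would pass 70% of its speed; a pose out of reach is approached as far as the arm can. A call with a gripper value outside its range is refused whole. OPENING is the finger opening in m, from 0 to 0.0854, set as the call begins (- or left out, the last holds). The fingers move at their own pace and stop on an object; FORCE is the grip in N (left out, the last holds). Time passes only in rows, so rows that repeat a pose let the fingers close. It gives the time, the measured TCP pose, the force, the opening and the grip force at its end, in the units of the state.
- r.get_state(): the state, without advancing time (a new reading comes with each control period).
- snapshot(name): name is "scene" or "top" or "wrist"; returns (picture, depth): 420x560x3 uint8, blue, green, red; 420x560 float32, m along the optical axis (not along the pixel's ray), 0 where there is no reading.
- get_calibration(name): a dict with "fx", "fy", "cx", "cy" (pixels), "cam_to_world" (4x4, takes a point from camera to world coordinates). Camera axes: x right, y down, z forward; pixel columns grow to the right and rows downward; lengths in m; the calibration is good to about 2 mm. A picture is of the moment at which its call begins: read the wrist's pose just before it. get_calibration takes no time and is no camera call; for the wrist camera it gives the pose at the moment of the call.
- r.hand_in(): hands the job in; it is judged then, once.
Trained networks look in the newest picture that a camera, given by its name, has taken for a name from the list of things; names that differ only in an ending like _2 or _b are one class to them, and where a whole thing is asked for, a point or a joint stands for the part that bears it (a point fixed in the world has none). Each returns a list of dicts, best first, with "p" (0 to 1); they miss things now and then, are a little off and sometimes report something else, mostly with a low value. They report only what shows in the picture. A call takes as long as a camera call. They do not tell look-alikes from the thing itself.
- boxes_of(thing, camera): "location" ([x, y, z] in m, in world coordinates, good to about 4 mm: the middle of the surface that is visible of it).
The state is a dict: "time_s": time; "joint_positions": joint angles; "qvel": joint speeds; "joint_efforts": joint torques, N m; "tcp_pos": TCP position; "tool_rot": TCP orientation; "wrist_force": force on the tool from outside, world axes, zero at the start; "ft_torque": the same for the moment, N m; "opening": finger opening in m; "gripper_force": force on a finger pad.
Only numpy, scipy, OpenCV 4.12 (cv2) and the standard library are available. Lean on these libraries where they do the work, as an engineer would, in place of code of your own. Each camera call takes 0.05 s, during which the arm holds its last target. There are 200 camera calls.

## Working session

There is one attempt and no reset: what is moved stays moved. The work goes in short steps, Python scripts to look and compute and a shell command to move; the robot and the scene stay as the last step left them, time stands still between calls to the robot, and variables do not carry over. Pictures are saved under pics/ and viewed, at most 10 in all, crops included, and the job is handed in when it is done.

```bash
ls; mkdir -p pics; python3 - <<'E'
from station import r, snapshot, get_calibration, boxes_of
import cv2,numpy as np
for c in ("scene","top"):
    p,d=snapshot(c); cv2.imwrite(f"pics/{c}1.png",p); np.save(f"pics/{c}1.npy",d)
    for t in("stylus","stand","scale","zero_button"):
        print(c,t,[(np.round(b["location"],3).tolist(),round(b["p"],2)) for b in boxes_of(t,c)[:3]])
s=r.get_state();print(s["time_s"],s["tcp_pos"],s["tool_rot"],s["opening"])
E
```

```text
pics
scene stylus [([0.566, -0.11, 0.057], 0.81), ([0.454, -0.132, 0.043], 0.81), ([0.6, -0.211, 0.046], 0.77)]
scene stand [([0.555, -0.125, 0.034], 0.86)]
scene scale [([0.523, 0.22, 0.044], 0.75)]
scene zero_button []
top stylus [([0.451, -0.124, 0.043], 0.84), ([0.567, -0.102, 0.051], 0.81), ([0.596, -0.201, 0.042], 0.72)]
top stand [([0.566, -0.096, 0.042], 0.67)]
top scale [([0.528, 0.26, 0.05], 0.88)]
top zero_button []
0.5 [0.19450312 0.62020162 0.25624209] [ 1.51398217e-01  9.88472852e-01 -2.90174306e-05  8.38082416e-06] 0.08513909086461735
```

View pics/scene1.png

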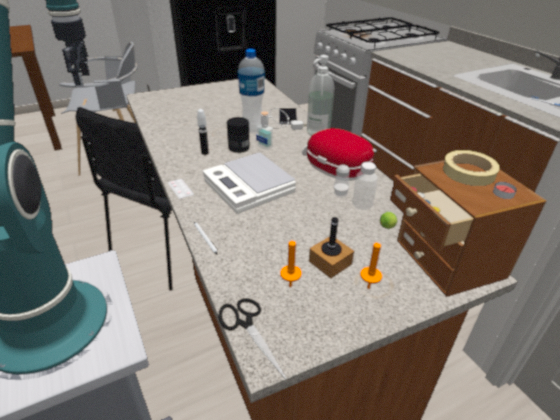

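View pics/top1.png

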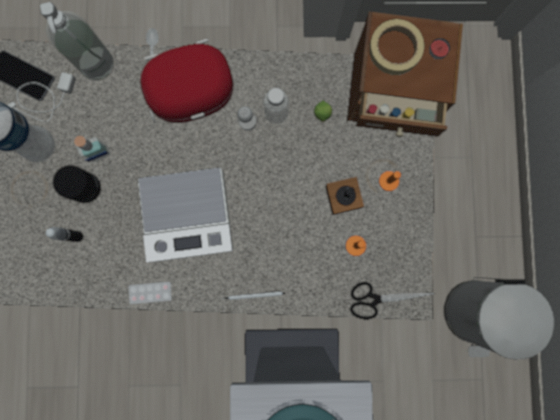

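The top view shows the black stylus in its wooden stand at (346,196). The orange look-alikes are at (390,180) and (356,245), and the black-and-white bottle at (65,234) could also be confused with it, so I choose (346,196). The scale's round button is at (161,246) and its square one at (214,239). Next I measure these and take a close crop.

```bash
cat > h.py <<'E'
from station import r, snapshot, get_calibration, boxes_of
import cv2,numpy as np
from scipy.spatial.transform import Rotation as R
def cloud(d,c):
    v,u=np.indices(d.shape); T=np.array(c["cam_to_world"])
    P=np.stack([(u-c["cx"])/c["fx"]*d,(v-c["cy"])/c["fy"]*d,d],-1)
    W=P@T[:3,:3].T+T[:3,3]; W[d==0]=np.nan; return W
def rect(pts):
    (c,wh,a)=cv2.minAreaRect((pts*1000).astype(np.float32)); return np.round(c,1),np.round(wh,1),round(a,2)
E
python3 - <<'E'
from h import *
p=cv2.imread("pics/top1.png");d=np.load("pics/top1.npy");c=get_calibration("top");W=cloud(d,c)
print(np.array(c["cam_to_world"])[:3,3],c["fx"])
x,y,z=W[...,0],W[...,1],W[...,2]
print("table z",np.nanmedian(z[200:300,250:320]))
def big(m):
    n,l,s,_=cv2.connectedComponentsWithStats(m.astype(np.uint8)); return l==1+np.argmax(s[1:,4])
roi=np.zeros(d.shape,bool)
roi[150:270,120:245]=1
m=big(roi&(z>.02)&(z<.07)); print("scale",rect(W[m][:,:2]),m.sum())
pl=m&(p.min(2)<175)&(z>.044); print("plate z",np.median(z[pl]))
roi[:]=0; roi[165:225,318:372]=1
m=big(roi&(z>.025)&(z<.2));mm=m&(z<.046); print("stand",rect(W[mm][:,:2]),np.nanmedian(z[mm]))
for lo,hi in((.044,.06),(.06,.1),(.1,.14)):
    k=m&(z>lo)&(z<hi); print(lo,k.sum(),np.round(np.median(W[k],0),4) if k.any() else 0, rect(W[k][:,:2]) if k.sum()>3 else 0)
for u,v in((161,246),(214,239),(187,243)): print(u,v,np.round(W[v,u],4))
cv2.imwrite("pics/crop.png",np.hstack([cv2.resize(p[160:260,310:410],(400,400),interpolation=cv2.INTER_CUBIC),cv2.resize(p[165:265,135:235],(400,400),interpolation=cv2.INTER_CUBIC)]))
E
```

```text
[0.41646651 0.04807946 1.18350692] 513.1673100320505
table z 9.48881319422501e-05
scale (array([531. , 256.2]), array([190.2, 191.1]), 6.93) 7237
plate z 0.047765456570505904
stand (array([ 569.8, -104.6]), array([70.5, 70.9]), 12.63) 0.04192947229177957
0.044 335 [ 0.5632 -0.1005  0.0469] (array([ 569.6, -104. ]), array([68.9, 68.7]), 12.1)
0.06 24 [ 0.563  -0.099   0.0825] (array([ 564.1, -101.4]), array([15.3,  6. ]), 47.39)
0.1 60 [ 0.5667 -0.1033  0.127 ] (array([ 567.4, -104.6]), array([14.7, 14.5]), 27.5)
161 246 [0.4595 0.3072 0.0333]
214 239 [0.4736 0.1894 0.0335]
187 243 [0.465  0.2479 0.0427]
```

View pics/crop.png

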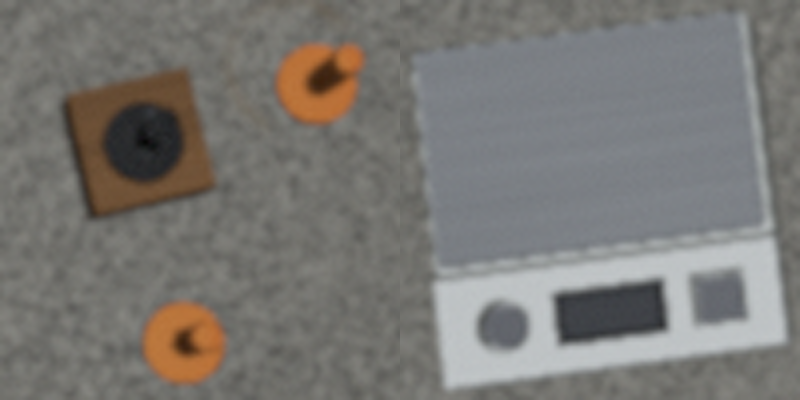

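The crop confirms it: the black stylus is in the wooden stand at crop (145,140), with an orange one on either side. The round button is at (502,325) and the square one at (718,297). Scale yaw is about +6.9°, which puts the zero button at (0.459, 0.308). The stylus axis is near (0.5675, -0.1045). Now I move over it.

```bash
python3 -m inch '[[-0.5725,-0.58,0.03,0,0,-17.4],[-0.5725,-0.58,0.03,0,0,-17.4],[-0.5725,-0.58,0.03,0,0,-17.4],[-0.5725,-0.58,0.03,0,0,-17.4],[-0.5725,-0.58,0.03,0,0,-17.4],[-0.5725,-0.58,0.03,0,0,-17.4],[-0.5725,-0.58,0.03,0,0,-17.4],[-0.5725,-0.58,0.03,0,0,-17.4],[-0.5725,-0.58,0.03,0,0,-17.4],[-0.5725,-0.58,0.03,0,0,-17.4],[-0.5725,-0.58,0.03,0,0,-17.4],[-0.5725,-0.58,0.03,0,0,-17.4]]' 0.06
```

```text
time_s: 1.5
tcp_pos: [0.4236, 0.174, 0.2383]
tool_rot: [-0.0, 1.0, 0.0, 0.001]
wrist_force: [1.1, -1.2, 1.1]
opening: 0.0599
gripper_force: 0.0
```

```bash
python3 -m inch '[[-0.144,-0.278,0.01,0,0,0],[-0.144,-0.278,0.01,0,0,0],[-0.144,-0.278,0.01,0,0,0],[-0.144,-0.278,0.01,0,0,0],[-0.144,-0.278,0.01,0,0,0],[-0.144,-0.278,0.01,0,0,0],[-0.144,-0.278,0.01,0,0,0],[-0.144,-0.278,0.01,0,0,0],[-0.144,-0.278,0.01,0,0,0],[-0.144,-0.278,0.01,0,0,0]]'
python3 - <<'E'
from h import *
import time
s=r.get_state();c=get_calibration("wrist");p,d=snapshot("wrist");cv2.imwrite("pics/w1.png",p);np.save("pics/w1.npy",d)
print(s["tcp_pos"],s["tool_rot"]);W=cloud(d,c);z=W[...,2];T=np.array(c["cam_to_world"]);print(T.round(3))
m=(np.hypot(W[...,0]-.5675,W[...,1]+.1045)<.06)
for lo,hi in((.038,.045),(.046,.051),(.06,.1),(.1,.124),(.124,.132)):
    k=m&(z>lo)&(z<hi);print(lo,k.sum(),np.median(W[k],0).round(4) if k.any() else 0,rect(W[k][:,:2]) if k.sum()>5 else 0)
E
```

```text
time_s: 2.33
tcp_pos: [0.5669, -0.1035, 0.2276]
tool_rot: [0.002, 1.0, -0.0, -0.0]
wrist_force: [1.0, 1.3, -0.5]
opening: 0.06
gripper_force: 0.0
[ 0.56694821 -0.10354292  0.22761515] [ 1.52162868e-03  9.99998806e-01 -1.44583653e-04 -2.28275011e-04]
[[ 0.003  0.947  0.322  0.484]
 [ 1.    -0.003 -0.001 -0.103]
 [-0.     0.322 -0.947  0.346]
 [ 0.     0.     0.     1.   ]]
0.038 3928 [ 0.5624 -0.1017  0.0427] (array([ 571.4, -105.1]), array([70.7, 70. ]), 12.6)
0.046 1592 [ 0.5636 -0.105   0.0487] (array([ 567.9, -105.3]), array([45. , 42.4]), 86.37)
0.06 306 [ 0.5626 -0.1055  0.0818] (array([ 565.3, -105.5]), array([ 8.2, 15.9]), 1.09)
0.1 260 [ 0.5627 -0.1054  0.1129] (array([ 564.9, -105.5]), array([ 8.2, 15.7]), 1.2)
0.124 479 [ 0.5684 -0.1054  0.1285] (array([ 569.1, -105.4]), array([15.2, 15. ]), 43.05)
```

View pics/w1.png

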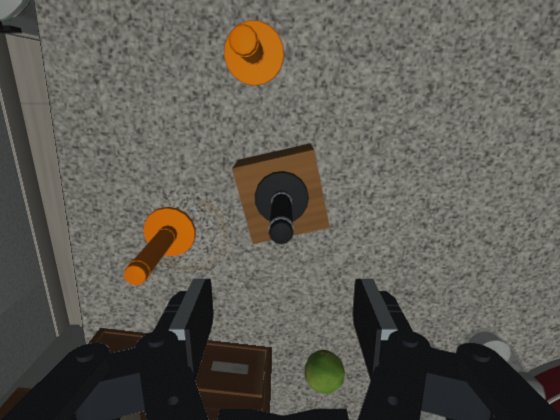

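The wrist view shows the black handle's top at (281,231), midway between the fingers, and the collar flat on the stand at (281,195). The axis is at (0.568, -0.105), so I descend to grip at about z = 0.095.

```bash
python3 -m inch '[[-0.001,-0.0015,0.04,0,0,0],[-0.001,-0.0015,0.075,0,0,0],[-0.001,-0.0015,0.1,0,0,0],[-0.001,-0.0015,0.117,0,0,0],[-0.001,-0.0015,0.1265,0,0,0],[-0.001,-0.0015,0.1265,0,0,0],[-0.001,-0.0015,0.1265,0,0,0]]'
python3 -m inch '[[0,0,0,0,0,0],[0,0,0,0,0,0],[0,0,0,0,0,0],[0,0,0,0,0,0],[0,0,0,0,0,0],[0,0,0,0,0,0],[0,0,0,0,0,0],[0,0,0,0,0,0]]' 0.005 60
```

```text
time_s: 2.97
tcp_pos: [0.5682, -0.1026, 0.1019]
tool_rot: [-0.001, 1.0, 0.0, 0.0]
wrist_force: [0.1, -0.7, 0.4]
opening: 0.0599
gripper_force: 0.0
time_s: 3.63
tcp_pos: [0.5682, -0.1037, 0.1019]
tool_rot: [0.0, 1.0, 0.0, 0.0]
wrist_force: [-1.6, 0.5, 4.4]
opening: 0.0146
gripper_force: 58.4
```

```bash
python3 -m inch '[[0,0,-0.01,0,0,0],[0,0,-0.03,0,0,0],[0,0,-0.055,0,0,0],[0,0,-0.08,0,0,0],[0,0,-0.095,0,0,0],[0,0,-0.1,0,0,0],[0,0,-0.1,0,0,0],[0,0,-0.1,0,0,0]]'
python3 - <<'E'
from h import *
s=r.get_state();print(s["tcp_pos"],s["tool_rot"],s["opening"])
for n in("wrist","scene"):
    c=get_calibration(n);p,d=snapshot(n);cv2.imwrite(f"pics/{n}2.png",p)
    W=cloud(d,c)
    q=W-s["tcp_pos"];rad=np.hypot(q[...,0],q[...,1])
    for lo,hi in((-.10,-.06),(-.062,-.05),(-.047,-.042),(-.03,-.02),(.01,.02),(.02,.05)):
        k=(rad<.03)&(q[...,2]>lo)&(q[...,2]<hi);print(n,lo,k.sum(),np.median(q[k],0).round(4) if k.any() else 0,rect(q[k][:,:2]) if k.sum()>5 else 0)
cv2.imwrite("pics/s2.png",np.hstack([cv2.resize(cv2.imread("pics/scene2.png")[100:300,260:410],(450,600)),cv2.resize(cv2.imread("pics/wrist2.png"),(350,262)).repeat(1,0) if 0 else cv2.copyMakeBorder(cv2.resize(cv2.imread("pics/wrist2.png"),(350,262)),0,338,0,0,0)]))
E
```

```text
time_s: 4.3
tcp_pos: [0.5675, -0.1034, 0.2009]
tool_rot: [0.0, 1.0, 0.0, -0.0]
wrist_force: [0.1, 0.1, -0.6]
opening: 0.0144
gripper_force: 58.4
[ 0.56748592 -0.10343974  0.20087888] [ 3.83594622e-05  9.99999920e-01  1.07870082e-04 -3.83192571e-04] 0.014385831723089175
wrist -0.1 0 0 0
wrist -0.062 3491 [-0.0082 -0.0004 -0.0532] (array([-4.9, -0.4]), array([35.1, 45.2]), 1.49)
wrist -0.047 131 [-0.006   0.0005 -0.0433] (array([-3.9,  0.4]), array([16.2,  7.8]), 81.41)
wrist -0.03 380 [-0.0061 -0.0004 -0.0245] (array([-5.9, -0.6]), array([ 9.9, 26.4]), 0.2)
wrist 0.01 2352 [-0.0068 -0.0004  0.0155] (array([-0.7, -0. ]), array([26.3, 58.3]), 0.18)
wrist 0.02 11074 [-0.0113  0.0003  0.0299] (array([-3.2,  0. ]), array([29.6, 59.9]), 0.01)
scene -0.1 32 [-0.0031 -0.0022 -0.0833] (array([-0.3, -8.2]), array([ 7.1, 23.2]), 14.56)
scene -0.062 215 [-0.0067 -0.0066 -0.0539] (array([-2.2, -1.4]), array([43.6, 43. ]), 56.64)
scene -0.047 16 [-0.0059 -0.0044 -0.0438] (array([-2.7, -2.4]), array([ 9.9, 16.5]), 57.95)
scene -0.03 25 [-0.0079  0.0005 -0.0229] (array([-7.7, -1.8]), array([15.2, 30.4]), 23.19)
scene 0.01 56 [-0.0096  0.0032  0.0148] (array([-9.9, -0.8]), array([10.3, 41.8]), 1.03)
scene 0.02 258 [-0.0119 -0.0111  0.0364] (array([-7.4,  2.9]), array([28.6, 51.4]), 7.04)
```

View pics/s2.png

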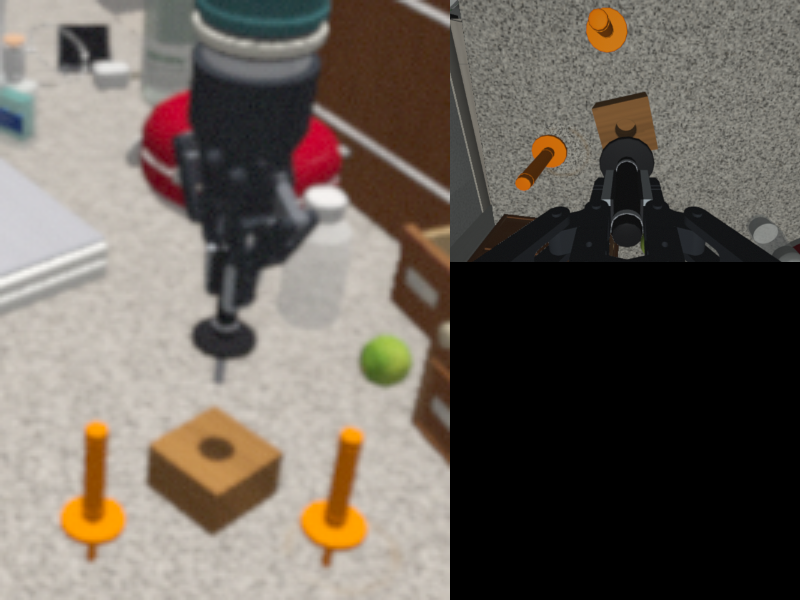

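The stylus hangs straight in the pads with its collar centred, and the tip is about 95 mm below the TCP. The stand's hole is free at (215,447) in the left crop. Next I move over the round well.

```bash
python3 -m inch '[[0.004,0.015,0,0,0,0],[0.013,0.047,0,0,0,0],[0.023,0.085,0,0,0,0],[0.033,0.123,0,0,0,0],[0.043,0.161,0,0,0,0],[0.053,0.199,0,0,0,0],[0.063,0.237,0,0,0,0],[0.073,0.275,0,0,0,0],[0.083,0.313,0,0,0,0],[0.093,0.351,0,0,0,0],[0.102,0.386,0,0,0,0],[0.107,0.404,0,0,0,0]]'
python3 -m inch '[[0.002,0.007,0,0,0,0],[0.002,0.008,0,0,0,0],[0.002,0.008,0,0,0,0],[0.002,0.008,0,0,0,0]]'
python3 - <<'E'
from h import *
s=r.get_state();print(s["tcp_pos"],s["tool_rot"],s["opening"])
c=get_calibration("wrist");p,d=snapshot("wrist");cv2.imwrite("pics/w3.png",p)
W=cloud(d,c);q=W-s["tcp_pos"]
k=(np.hypot(q[...,0],q[...,1])<.03)&(abs(q[...,2]+.053)<.004);print("collar",rect(q[k][:,:2]),np.median(q[k],0))
x,y,z=np.moveaxis(W,-1,0)
g=(z>.02)&(z<.046)&(p.max(2)<150)&(abs(x-.46)<.035)&(y>.15)&(y<.35)
for nm,yy in(("round",.308),("square",.189)):
    k=g&(abs(y-yy)<.03)&(z<.037);print(nm,k.sum(),np.median(W[k],0).round(4),rect(W[k][:,:2]) if k.sum()>5 else 0)
k=(z>.02)&(z<.06)&(abs(y-.25)<.16)&(abs(x-.53)<.13);print("scale",rect(W[k][:,:2]))
E
```

```text
time_s: 5.4
tcp_pos: [0.4583, 0.3052, 0.2001]
tool_rot: [-0.003, 1.0, 0.0, -0.001]
wrist_force: [0.2, -0.3, -0.6]
opening: 0.0145
gripper_force: 58.5
time_s: 5.73
tcp_pos: [0.4597, 0.3061, 0.2009]
tool_rot: [0.002, 1.0, -0.001, -0.0]
wrist_force: [-0.3, 0.1, -0.7]
opening: 0.0147
gripper_force: 58.5
[0.45973562 0.30613249 0.20090599] [ 1.53798401e-03  9.99998464e-01 -8.13054239e-04 -2.14366085e-04] 0.014652975138327097
collar (array([-5. , -0.4]), array([34.7, 45.1]), 0.28) [-0.00798648 -0.00045216 -0.05315851]
round 1179 [0.4593 0.3077 0.0325] (array([452.7, 310.7]), array([45. , 60.2]), 7.13)
square 1360 [0.4737 0.186  0.0326] (array([467.4, 191.6]), array([45.4, 60.2]), 6.77)
scale (array([531.5, 255.4]), array([188.1, 190.6]), 6.91)
```

View pics/w3.png

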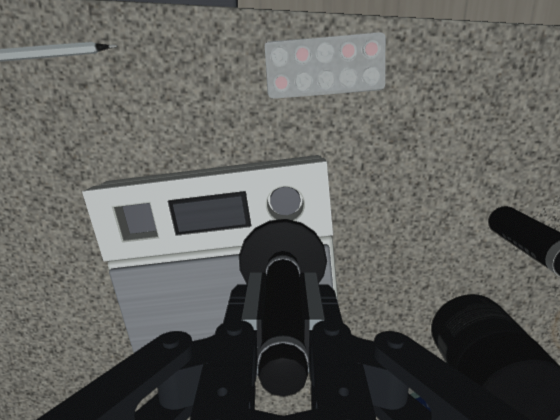

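The round button is at (285,200), just ahead of the collar, and the square one is far left at (138,222). The tip needs about 1 to 2 mm of correction. I lower into the well and press in small steps, watching the force.

```bash
python3 -m inch '[[0.001,0.002,0.02,0,0,0],[0.001,0.002,0.04,0,0,0],[0.001,0.002,0.055,0,0,0],[0.001,0.002,0.065,0,0,0],[0.001,0.002,0.07,0,0,0],[0.001,0.002,0.07,0,0,0],[0.001,0.002,0.07,0,0,0]]'
python3 -m inch '[[0,0,0.002,0,0,0],[0,0,0.004,0,0,0],[0,0,0.006,0,0,0],[0,0,0.007,0,0,0],[0,0,0.007,0,0,0]]'
python3 -m inch '[[0,0,0.001,0,0,0],[0,0,0.002,0,0,0],[0,0,0.003,0,0,0],[0,0,0.003,0,0,0]]'
```

```text
time_s: 6.37
tcp_pos: [0.4586, 0.31, 0.1318]
tool_rot: [0.001, 1.0, 0.0, 0.0]
wrist_force: [-0.4, 0.1, -0.6]
opening: 0.0149
gripper_force: 58.5
time_s: 6.78
tcp_pos: [0.4585, 0.3107, 0.1248]
tool_rot: [0.0, 1.0, 0.0, 0.001]
wrist_force: [-0.2, 0.6, 2.8]
opening: 0.0147
gripper_force: 58.6
time_s: 7.12
tcp_pos: [0.4585, 0.3108, 0.1218]
tool_rot: [0.0, 1.0, 0.0, 0.001]
wrist_force: [1.1, 0.2, 4.7]
opening: 0.0145
gripper_force: 58.7
```

```bash
python3 -m inch '[[0,0,0.0005,0,0,0],[0,0,0.001,0,0,0],[0,0,0.0015,0,0,0],[0,0,0.0015,0,0,0]]'
```

```text
time_s: 7.45
tcp_pos: [0.4589, 0.3108, 0.1215]
tool_rot: [0.0, 1.0, 0.001, 0.001]
wrist_force: [-0.7, -1.1, 13.8]
opening: 0.0148
gripper_force: 59.8
```

The force has jumped to 14 N while the TCP stays put, so the button is on its hard stop. I hold it there for a little over a second.

```bash
python3 -m inch '[[0,0,0.0003,0,0,0],[0,0,0.0003,0,0,0],[0,0,0.0003,0,0,0],[0,0,0.0003,0,0,0],[0,0,0.0003,0,0,0],[0,0,0.0003,0,0,0],[0,0,0.0003,0,0,0],[0,0,0.0003,0,0,0],[0,0,0.0003,0,0,0],[0,0,0.0003,0,0,0],[0,0,0.0003,0,0,0],[0,0,0.0003,0,0,0]]'
python3 -m inch '[[0,0,-0.005,0,0,0],[0,0,-0.015,0,0,0],[0,0,-0.03,0,0,0],[0,0,-0.05,0,0,0],[0,0,-0.07,0,0,0],[0,0,-0.08,0,0,0],[0,0,-0.08,0,0,0],[0,0,-0.08,0,0,0]]'
```

```text
time_s: 8.45
tcp_pos: [0.459, 0.3109, 0.1215]
tool_rot: [0.0, 1.0, 0.001, 0.001]
wrist_force: [-1.8, -1.6, 15.6]
opening: 0.0142
gripper_force: 59.9
time_s: 9.12
tcp_pos: [0.4577, 0.3102, 0.1994]
tool_rot: [0.0, 1.0, -0.0, -0.0]
wrist_force: [-0.1, -0.7, -1.6]
opening: 0.0148
gripper_force: 58.5
```

```bash
python3 -m inch '[[-0.004,-0.015,0,0,0,0],[-0.013,-0.047,0,0,0,0],[-0.023,-0.085,0,0,0,0],[-0.033,-0.123,0,0,0,0],[-0.043,-0.161,0,0,0,0],[-0.054,-0.199,0,0,0,0],[-0.064,-0.237,0,0,0,0],[-0.074,-0.275,0,0,0,0],[-0.085,-0.313,0,0,0,0],[-0.095,-0.351,0,0,0,0],[-0.104,-0.386,0,0,0,0],[-0.11,-0.405,0,0,0,0]]'
python3 -m inch '[[-0.002,-0.008,0,0,0,0],[-0.002,-0.009,0,0,0,0],[-0.002,-0.009,0,0,0,0],[-0.002,-0.009,0,0,0,0],[-0.002,-0.009,0,0,0,0]]'
python3 - <<'E'
from h import *
s=r.get_state();print(s["tcp_pos"],s["tool_rot"],s["opening"])
c=get_calibration("wrist");p,d=snapshot("wrist");cv2.imwrite("pics/w4.png",p)
W=cloud(d,c);q=W-s["tcp_pos"]
k=(np.hypot(q[...,0],q[...,1])<.03)&(abs(q[...,2]+.053)<.006);print("collar",rect(q[k][:,:2]),np.median(q[k],0))
A=np.c_[q[k][:,:2],np.ones(k.sum())];print("tilt",np.linalg.lstsq(A,q[k][:,2],rcond=None)[0])
p,d=snapshot("scene");cv2.imwrite("pics/sc4.png",cv2.resize(p[100:300,260:410],(450,600)))
E
```

```text
time_s: 10.12
tcp_pos: [0.5671, -0.1, 0.198]
tool_rot: [0.003, 1.0, -0.001, -0.001]
wrist_force: [0.7, -0.4, 0.0]
opening: 0.0146
gripper_force: 58.5
time_s: 10.53
tcp_pos: [0.5697, -0.1013, 0.1992]
tool_rot: [-0.001, 1.0, 0.001, -0.0]
wrist_force: [-0.7, 0.0, -0.7]
opening: 0.0145
gripper_force: 58.5
[ 0.56971071 -0.10129547  0.19922949] [-1.47686920e-03  9.99998681e-01  5.33937680e-04 -4.15108565e-04] 0.014516880323256098
collar (array([-5. , -0.3]), array([34.5, 45.3]), 0.63) [-0.00800593 -0.00040625 -0.05322275]
tilt [ 0.02540011  0.00082864 -0.05302859]
```

View pics/sc4.png

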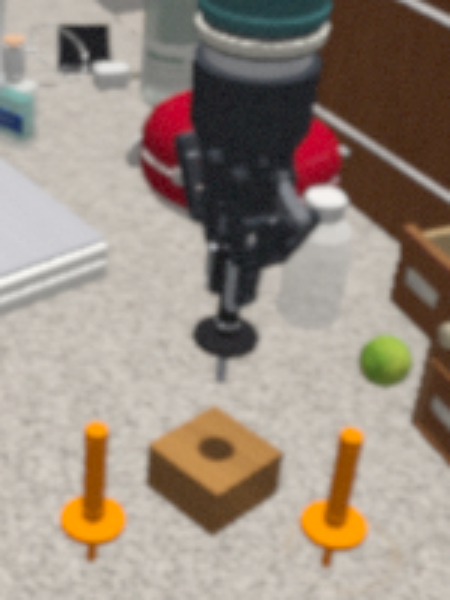

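The stylus is unchanged in the grip, above the hole at (215,447). I correct y by -3 mm and lower it.

```bash
python3 -m inch '[[0,-0.0035,0.01,0,0,0],[0,-0.0035,0.03,0,0,0],[0,-0.0035,0.05,0,0,0],[0,-0.0035,0.068,0,0,0],[0,-0.0035,0.083,0,0,0],[0,-0.0035,0.091,0,0,0],[0,-0.0035,0.095,0,0,0],[0,-0.0035,0.095,0,0,0],[0,-0.0035,0.095,0,0,0]]'
python3 -m inch '[[0,0,0.0007,0,0,0],[0,0,0.0014,0,0,0],[0,0,0.002,0,0,0],[0,0,0.002,0,0,0]]'
```

```text
time_s: 11.38
tcp_pos: [0.5703, -0.1072, 0.105]
tool_rot: [0.0, 1.0, -0.0, 0.0]
wrist_force: [-0.0, -0.4, -0.0]
opening: 0.0145
gripper_force: 58.5
time_s: 11.72
tcp_pos: [0.5702, -0.1071, 0.103]
tool_rot: [0.0, 1.0, 0.0, 0.0]
wrist_force: [0.1, -0.8, 0.3]
opening: 0.0146
gripper_force: 58.5
```

```bash
python3 -m inch '[[0,0,0.0005,0,0,0],[0,0,0.001,0,0,0],[0,0,0.0015,0,0,0],[0,0,0.0015,0,0,0]]'
```

```text
time_s: 12.05
tcp_pos: [0.5701, -0.1072, 0.1019]
tool_rot: [0.0, 1.0, 0.0, 0.0]
wrist_force: [-2.1, 0.5, 5.3]
opening: 0.0151
gripper_force: 59.1
```

The collar touches the block at 5 N, at the original grasp height. I release and rise straight up.

```bash
python3 -m inch '[[0,0,0,0,0,0],[0,0,0,0,0,0],[0,0,0,0,0,0],[0,0,0,0,0,0],[0,0,0,0,0,0],[0,0,0,0,0,0],[0,0,0,0,0,0]]' 0.06
python3 -m inch '[[0,0,-0.01,0,0,0],[0,0,-0.03,0,0,0],[0,0,-0.06,0,0,0],[0,0,-0.1,0,0,0],[0,0,-0.13,0,0,0],[0,0,-0.15,0,0,0],[0,0,-0.15,0,0,0],[0,0,-0.15,0,0,0]]'
python3 - <<'E'
from h import *
c=get_calibration("wrist");p,d=snapshot("wrist");W=cloud(d,c);z=W[...,2]
m=(np.hypot(W[...,0]-.57,W[...,1]+.106)<.06)
for lo,hi in((.038,.045),(.046,.052),(.06,.1),(.1,.124),(.124,.132)):
    k=m&(z>lo)&(z<hi);print(lo,k.sum(),np.median(W[k],0).round(4) if k.any() else 0,rect(W[k][:,:2]) if k.sum()>5 else 0)
q,d=snapshot("scene");cv2.imwrite("pics/end.png",np.hstack([cv2.resize(q[100:300,260:410],(300,400)),cv2.resize(p,(500,400))]))
E
```

```text
time_s: 12.63
tcp_pos: [0.57, -0.1071, 0.101]
tool_rot: [0.0, 1.0, 0.0, -0.0]
wrist_force: [-0.2, 0.9, 0.1]
opening: 0.06
gripper_force: 0.0
time_s: 13.3
tcp_pos: [0.5705, -0.1072, 0.253]
tool_rot: [0.0, 1.0, 0.0, 0.002]
wrist_force: [-0.5, -0.1, -1.7]
opening: 0.0603
gripper_force: 0.0
0.038 3497 [ 0.5614 -0.0966  0.0428] (array([ 571.4, -105.1]), array([70.5, 70.1]), 12.61)
0.046 1387 [ 0.5649 -0.1079  0.0487] (array([ 569.2, -107.3]), array([44.4, 42.3]), 88.87)
0.06 233 [ 0.5641 -0.1078  0.0813] (array([ 566.8, -107.6]), array([ 8.2, 15.9]), 1.85)
0.1 205 [ 0.5641 -0.1078  0.1134] (array([ 567.1, -107.7]), array([ 8.9, 16.5]), 3.54)
0.124 389 [ 0.5701 -0.1078  0.1285] (array([ 570.6, -107.5]), array([14.8, 15.2]), 48.83)
```

View pics/end.png

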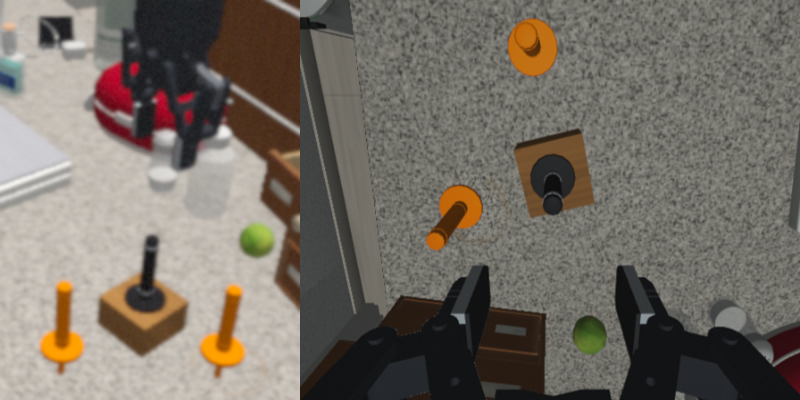

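The stylus stands upright in its stand (left crop at (148,275)), collar flat, top at z = 0.1285 as at the start, with the gripper clear.

```bash
python3 -c "
from station import r
print(r.hand_in())"
```

```text
the job is handed in; nothing more can be done
None
```

The zero button was pressed to its hard stop and held for just over a second, then the stylus was put back upright on its collar in the stand and released; the job was handed in at about 13 s.

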